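# Peel the top sample tray off the stack and show it to the code reader

## Robot

A 7-joint arm with a two-finger parallel gripper is mounted at the origin on the work surface. World frame = base frame: x ahead of the robot, y to its left, z up, the work surface at z = 0. Lengths are in m, angles in rad, forces in N, time in s.
With the tool pointing down it reaches from about 0.425 to 0.875 m from the base axis. Payload 8.4 kg.
Tool frame: the origin (TCP) lies midway between the tips of the shut fingers; the grasp point (between the pads) lies 19 mm behind it (r.tcp_to_grasp is the distance from the TCP to the grasp point, in m); z points along the fingers, y is the line along which they close (so a half turn about z gives the same grasp; the last joint's range is limited). The gripper opens to 85 mm and grips with 20 to 120 N. Pads are 22 mm wide; open, the fingers measure 114 mm over their backs; the gripper's body (76 mm by 85 mm) begins 54 mm behind the grasp point. The pads swing forward as they close: fully open they stand 13 mm farther back than shut.
Start: joints at [-1.216, 0.333, 0.04, 1.465, -0.013, 1.343, -0.059], TCP at [0.285, 0.584, 0.231] pointing down, gripper open.
Joint ranges: [-2.58, 2.58], [-0.38, 2.09], [-1.3, 1.39], [0.25, 2.4], [-1.5, 4.64], [0.08, 2.09], [-2.65, 2.65]. Speed limits (rad/s): [2.22, 2.22, 2.79, 2.79, 3.14, 3.14, 3.14].

## Interface

Orientations are given as a rotation vector (axis times angle).
In Python, from station import r, eyes, order gives the robot as it stands.
- The arm moves only by the tool apply_moves, never from a script. Its argument "rows" is a list of rows, each an object with "dp": the shift along the tool's x, y, z in m, a list of three; "rotation": the turn, a rotation vector about the tool's x, y, z in rad, a list of three. A call has 1 to 20 rows; each row is the pose to reach, as a shift and turn from the pose commanded when the call began, along the tool's axes at that moment; what a row does not reach only later rows make up. A row lasts 1/10 s, in which the tool goes at most 50 mm and 8.59 degrees, less where a joint would pass 70% of its speed; a pose out of reach is approached as far as the arm can. A call with a gripper value outside its range is refused whole. "jaw" is the opening, from 0 (shut) to 1 (fully open), set as the call begins (left out, the last holds). The fingers move at their own pace and stop on an object; "newtons" is the grip in N (left out, the last holds). Time passes only in rows, so rows that repeat a pose let the fingers close. It gives the time, the measured TCP pose, the force, the opening and the grip force at its end, in the units of the state.
- r.state(): the state, without advancing time (a new reading comes with each control period).
- eyes.snapshot(name): name is "scene" or "top" or "wrist"; returns a dict with "color" (400x640x3 uint8, red, green, blue), "z_map" (400x640 float32, m along the optical axis (not along the pixel's ray), 0 where there is no reading), "mtx" (3x3 intrinsics, pixels), "world_from_camera" (4x4, takes a point from camera to world coordinates); the wrist camera has in their place "mount" (4x4, takes a point from camera to tool coordinates, whose origin is the TCP and whose axes are the flange's). Camera axes: x right, y up, looking along -z (the intrinsics and any distortion apply to the point x, -y, -z); pixel columns grow to the right and rows downward; lengths in m; the calibration is good to about 2 mm. A picture is of the moment at which its call begins: read the wrist's pose just before it.
- order.close_job(): hands the job in; it is judged then, once.
The state is a dict: "time_s": time; "joints": joint angles; "joint_velocities": joint speeds; "tau": joint torques, N m; "tcp_pos": TCP position; "orientation": TCP orientation; "force": force on the tool from outside, world axes, zero at the start; "ft_torque": the same for the moment, N m; "gripper_width": finger opening in m; "grip_force": force on a finger pad.
Only numpy, scipy, OpenCV 4.12 (cv2) and the standard library are available. Lean on these libraries where they do the work, as an engineer would, in place of code of your own. Each camera call takes 0.05 s, during which the arm holds its last target. There are 200 camera calls.

## Task

The blue sample tray sticks in the stack of white trays below it. Take it by the orange tab at its corner and peel it loose by lifting that corner first while the opposite corner still rests on the stack, without shifting or lifting the white trays; then carry it to the grey code reader and finish while still holding it there: steady, roughly level, open side up, centred over the reader's window with its underside about 10 cm above the glass. Leave everything else on the bench where it stands.

Things in the scene. Friction and masses are not known exactly. Their poses are not given: they have to be found in the camera images.
- top_tray: Blue formed tray, 0.05 kg. Rim 150 x 110 mm (its x, y), 4 mm thick; tub 120 x 80 mm, 22 mm deep below the rim. Origin: centre of its underside, 28 mm above the bench while seated; z out of the open side. The rim rests on the white rim; a sprung nub at the middle of each tub wall grips it with about 2 to 4 N over the first 5 mm of rise. Tab up 20 to 30 mm about the far corner frees most of them.
- tab (a point): Middle of the orange upright fin outside the tray's +x +y corner; in the tray's frame at x 87, y 64, z 38 mm. Fin 10 mm thick, 34 mm long along the tray's diagonal (0.633 rad from its x towards its y), from 22 to 56 mm above the tray's underside (50 to 84 mm above the bench while seated, nothing beneath). Pinch it firmly across its thickness from above. Axes: the tray's.
- far_corner (a point): The tray's opposite (-x -y) rim corner, underside of the rim, 75 and 55 mm from the tray's origin; 50 mm above the bench while seated. The tray pivots here as the tab is lifted. Axes are the tray's.
- lower_trays: The white trays nested below as one loose heavy piece, about 1.8 kg, rim 150 x 110 mm, 50 mm tall; origin: centre of its underside on the bench; z up.
- reader: Code reader fixed to the bench: grey box 120 x 120 x 32 mm with a dark window and two green strips on top. Origin: centre of its underside.
- window (a point): Centre of the reader's glass window, on its top, 33 mm above the bench.
- reagent: Bystander: round jar with a blue cap, 48 mm across, 90 mm tall, loose; origin at the centre of its underside.
- tube_rack: Bystander: white tube rack 92 x 132 mm with purple-capped tubes, 88 mm tall, loose; origin at the centre of its underside.
- slide_box: Bystander: wooden slide box 80 x 100 x 30 mm, loose; origin at the centre of its underside.
- pencil: Bystander: green pencil 165 mm long, 7 mm thick, lying along its x; origin at its underside.
There are look-alikes about, which are no part of the job. Leave any pink or red look-alike of the lower_trays alone.

How it is judged:
On the way, in this order (a step that is already met when the one before it is completed fails the run):
1. the tab corner is raised by 12 mm or more while the opposite corner still rests on the white trays (within 5 mm) (z of tab in the frame of lower_trays above 0.078 m and z of far_corner in the frame of lower_trays below 0.055 m), for 0.1 s.
2. the tray is lifted clear of the white trays (height (world z) of top_tray above 0.065 m and contact force between top_tray and lower_trays below 0.05 N and contact force between top_tray and the fingers above 1 N), for 0.1 s.
At the end, for the whole second after the job is handed in: The gripper still holds the tray, at rest, its underside's middle within 35 mm of the window's centre seen from above and 60 to 150 mm above it, level within 20 degrees with the open side up, touching neither reader nor trays; the white trays stand flat on the bench within 30 mm of where they began (horizontal distance between window and top_tray below 0.035 m and z of top_tray in the frame of window between 0.06 and 0.15 m and angle between top_tray's own z axis and vertical below 0.35 rad and linear speed of top_tray below 0.03 m/s and contact force between top_tray and the fingers above 1 N and contact force between top_tray and reader below 0.05 N and contact force between top_tray and lower_trays below 0.05 N and distance of lower_trays from where it was at the start of the episode below 0.03 m and height (world z) of lower_trays below 0.006 m and angle between lower_trays's own z axis and vertical below 0.05 rad); the arm keeps its last pose, push and grip.
It fails at once if the white trays are lifted, tipped or shoved (30 mm aside, 12 mm up or 0.12 rad) (distance of lower_trays from where it was at the start of the episode above 0.03 m or height (world z) of lower_trays above 0.012 m or angle between lower_trays's own z axis and vertical above 0.12 rad).
It fails at once if a bystander is shifted more than 30 mm or knocked over (distance of any of reagent, tube_rack, slide_box, pencil from where it was at the start of the episode above 0.03 m or angle between any of reagent, tube_rack's own z axis and vertical above 0.5 rad).
It also fails if it takes over 45 s, if anything falls off the work surface, if the arm or the gripper's body presses on something with over 40 N, if the wrist force passes 120 N, or if a joint passes its speed limit or range.

## Working session

There is one attempt and no reset: what is moved stays moved. The work goes in short steps, Python scripts to look and compute and a tool call to move; the robot and the scene stay as the last step left them, time stands still between calls to the robot, and variables do not carry over. Pictures are saved under pics/ and viewed, at most 10 in all, crops included, and the job is handed in when it is done.

Besides the shell and the picture viewer there is one more tool, called in YAML: its name, and indented under it one key for each argument. apply_moves: Moves the arm, as the interface text tells. Its arguments: {"type":"object","properties":{"rows":{"type":"array"},"jaw":{"type":"number"},"newtons":{"type":"number"}},"required":["rows"]}

```bash
mkdir -p pics; cat > h.py <<'E'
import numpy as np, cv2
from scipy.spatial.transform import Rotation as R
from station import r, eyes, order
def snap(n):
    s=r.state(); d=eyes.snapshot(n)
    if 'mount' in d:
        T=np.eye(4);T[:3,:3]=R.from_rotvec(s['orientation']).as_matrix();T[:3,3]=s['tcp_pos']
        d['world_from_camera']=T@d['mount']
    return d
def cloud(d):
    K=d['mtx'];z=d['z_map'];v,u=np.mgrid[0:400,0:640]
    p=np.stack([(u-K[0,2])/K[0,0]*z,-(v-K[1,2])/K[1,1]*z,-z,np.ones_like(z)],-1)
    return (p@d['world_from_camera'].T)[...,:3]
E
python3 - <<'E'
from h import *
print(r.state())
for n in('top','scene'):
    d=snap(n);cv2.imwrite(f'pics/{n}.png',d['color'][...,::-1]);np.savez(f'{n}.npz',P=cloud(d),**d)
    print(d['mtx'],d['world_from_camera'],(d['z_map']>0).mean())
E
```

```text
{'time_s': 0.0, 'joints': array([-1.21619196,  0.33388737,  0.03984967,  1.46627082, -0.0133794 ,
        1.34330623, -0.05847074]), 'joint_velocities': array([-4.03550171e-05,  2.91003367e-04,  4.23202539e-04, -4.06074776e-04,
       -1.03879559e-03, -1.23410098e-03, -5.14042227e-04]), 'tau': array([ 3.82921953e-04, -6.58532882e+01,  1.36549674e+00, -4.05575967e+01,
        1.65546167e-02,  1.19491425e-02,  4.12430597e-05]), 'tcp_pos': array([0.28477041, 0.58378976, 0.23043637]), 'orientation': array([-7.06617953e-01, -3.06084342e+00,  2.49391996e-03]), 'force': array([ 0.02551164, -0.58223782,  0.17886784]), 'ft_torque': array([-0.01058911, -0.01463149,  0.03619904]), 'grip_force': 0.0, 'gripper_width': 0.0856288772184993}
[[480.60042702   0.         319.25253625]
 [  0.         480.60042702 192.45408936]
 [  0.           0.           1.        ]] [[ 0.00991316  0.99687005 -0.07843368  0.47643297]
 [-0.99984603  0.01101736  0.01365786 -0.09129358]
 [ 0.01447924  0.07828621  0.99682577  1.27401375]
 [ 0.          0.          0.          1.        ]] 0.99607421875
[[474.21228087   0.         315.91703041]
 [  0.         474.21228087 198.8952802 ]
 [  0.           0.           1.        ]] [[ 0.79804585 -0.34742893  0.49235755  1.10631934]
 [ 0.60228649  0.43366374 -0.67021395 -0.86502133]
 [ 0.0193341   0.83140176  0.5553353   0.70272567]
 [ 0.          0.          0.          1.        ]] 0.996140625
```

View pics/top.png

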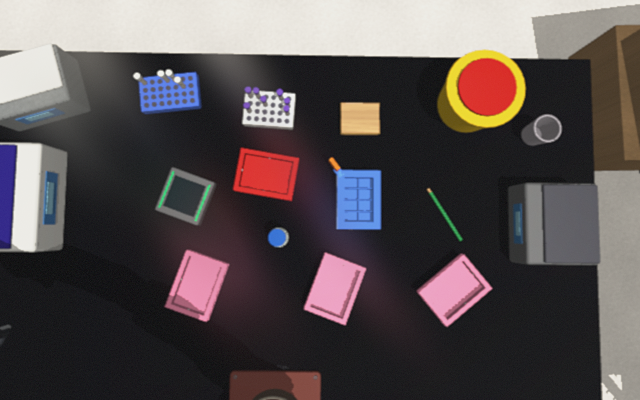

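View pics/scene.png

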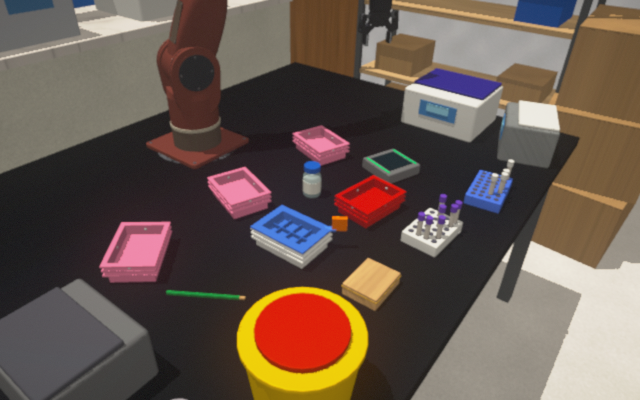

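The top view shows the blue tray at about (358,200) with its orange tab at (335,163), and the reader at (186,195). The jar is at (278,237) and the red look-alike at (267,175), between tray and reader. The scene view agrees, with the tab at (340,223).

```bash
python3 - <<'E'
from h import *
for n in('top','scene'):
    f=np.load(n+'.npz');P=f['P'];c=cv2.cvtColor(f['color'],cv2.COLOR_RGB2HSV)
    H,S,V=[c[...,i].astype(int) for i in range(3)]
    z=P[...,2]
    def big(m,lo):
        k,l,st,ce=cv2.connectedComponentsWithStats(m.astype(np.uint8)); return [(l==i) for i in range(1,k) if st[i,4]>lo]
    m=(abs(H-12)<7)&(S>180)&(V>120)&(z>.04)&(z<.12)
    for b in big(m,10): q=P[b];print(n,'tab',q.mean(0),q.min(0),q.max(0),b.sum())
    m=(H>100)&(H<125)&(S>90)&(V>80)&(z>.035)&(z<.075)
    for b in big(m,300):
        q=P[b];t=q[q[:,2]>.047];rc=cv2.minAreaRect((t[:,:2]*1000).astype(np.float32));print(n,'blue',rc,np.median(t[:,2]),b.sum())
    m=(H>60)&(H<90)&(S>80)&(z>.02)&(z<.06)
    for b in big(m,30):q=P[b];print(n,'green',q.mean(0),cv2.minAreaRect((q[:,:2]*1000).astype(np.float32)))
E
```

```text
top tab [ 0.64379274 -0.14348867  0.08040085] [ 0.62935024 -0.15654458  0.06080548] [ 0.65973051 -0.13159434  0.08825639] 63
top blue ((558.4359130859375, -204.9918212890625), (150.6592254638672, 118.31122589111328), 0.5675172805786133) 0.052775671822548054 1487
top green [0.57860644 0.28817019 0.03144191] ((578.7185668945312, 288.9105224609375), (9.994492530822754, 100.44046020507812), 70.90667724609375)
top green [0.54562951 0.19384649 0.03132661] ((545.0286865234375, 194.32789611816406), (8.342580795288086, 98.63230895996094), 70.1539535522461)
scene tab [ 0.64617748 -0.14807734  0.07318556] [ 0.62854789 -0.16046341  0.0509183 ] [ 0.66035655 -0.1341256   0.08826494] 205
scene blue ((559.3134155273438, -208.98886108398438), (115.9998779296875, 159.6225128173828), 89.95462799072266) 0.05567346333169898 1759
scene green [0.57997281 0.28500974 0.03452606] ((579.5407104492188, 285.4727783203125), (21.538654327392578, 100.51277923583984), 67.9352035522461)
scene green [0.54604257 0.19257691 0.03446425] ((541.3812255859375, 194.90899658203125), (14.851318359375, 104.94615173339844), 72.05108642578125)
```

apply_moves:
  rows:
    - {"dp":[-0.643,-0.496,0.04],"rotation":[0,0,2.054]}
    - {"dp":[-0.643,-0.496,0.04],"rotation":[0,0,2.054]}
    - {"dp":[-0.643,-0.496,0.04],"rotation":[0,0,2.054]}
    - {"dp":[-0.643,-0.496,0.04],"rotation":[0,0,2.054]}
    - {"dp":[-0.643,-0.496,0.04],"rotation":[0,0,2.054]}
    - {"dp":[-0.643,-0.496,0.04],"rotation":[0,0,2.054]}
    - {"dp":[-0.643,-0.496,0.04],"rotation":[0,0,2.054]}
    - {"dp":[-0.643,-0.496,0.04],"rotation":[0,0,2.054]}
    - {"dp":[-0.643,-0.496,0.04],"rotation":[0,0,2.054]}
    - {"dp":[-0.643,-0.496,0.04],"rotation":[0,0,2.054]}
    - {"dp":[-0.643,-0.496,0.04],"rotation":[0,0,2.054]}
    - {"dp":[-0.643,-0.496,0.04],"rotation":[0,0,2.054]}
    - {"dp":[-0.643,-0.496,0.04],"rotation":[0,0,2.054]}
    - {"dp":[-0.643,-0.496,0.04],"rotation":[0,0,2.054]}
    - {"dp":[-0.643,-0.496,0.04],"rotation":[0,0,2.054]}
    - {"dp":[-0.643,-0.496,0.04],"rotation":[0,0,2.054]}
    - {"dp":[-0.643,-0.496,0.04],"rotation":[0,0,2.054]}
    - {"dp":[-0.643,-0.496,0.04],"rotation":[0,0,2.054]}
    - {"dp":[-0.643,-0.496,0.04],"rotation":[0,0,2.054]}
    - {"dp":[-0.643,-0.496,0.04],"rotation":[0,0,2.054]}
  jaw: 1

```text
time_s: 2.1
tcp_pos: [0.6453, -0.1414, 0.1913]
orientation: [-2.983, -0.982, -0.0]
force: [0.1, 0.2, 0.5]
gripper_width: 0.0855
grip_force: 0.0
```

apply_moves:
  rows:
    - {"dp":[0,0,0],"rotation":[0,0,0]}
    - {"dp":[0,0,0],"rotation":[0,0,0]}

```text
time_s: 2.3
tcp_pos: [0.6454, -0.1422, 0.1916]
orientation: [-2.984, -0.981, -0.001]
force: [0.3, -0.8, 0.5]
gripper_width: 0.0854
grip_force: 0.0
```

```bash
cat > tab.py <<'E'
from h import *
import sys
s=r.state();M=R.from_rotvec(s['orientation']).as_matrix();print(s['time_s'],s['tcp_pos'],M.round(3).tolist())
d=snap('wrist');P=cloud(d);cv2.imwrite(f'pics/{sys.argv[1]}.png',d['color'][...,::-1])
c=cv2.cvtColor(d['color'],cv2.COLOR_RGB2HSV).astype(int)
z=P[...,2];m=(abs(c[...,0]-12)<7)&(c[...,1]>150)&(z>.075)&(z<.13)&(d['z_map']>0)
q=P[m]
print(m.sum(),q.mean(0),np.percentile(q[:,2],[5,50,95]))
print(cv2.minAreaRect((q[:,:2]*1000).astype(np.float32)))
print('tool dp to tab centre',M.T@(q.mean(0)-s['tcp_pos']))
E
python3 tab.py w1
```

```text
2.3 [ 0.6454385  -0.14216071  0.19163253] [[0.805, 0.594, 0.0], [0.594, -0.805, 0.001], [0.001, -0.0, -1.0]]
97 [ 0.65292965 -0.13878582  0.08147098] [0.07671519 0.08241748 0.08369093]
((645.2869873046875, -143.57879638671875), (32.717811584472656, 9.782773971557617), 36.43220901489258)
tool dp to tab centre [0.00795436 0.00176104 0.1101667 ]
```

View pics/w1.png

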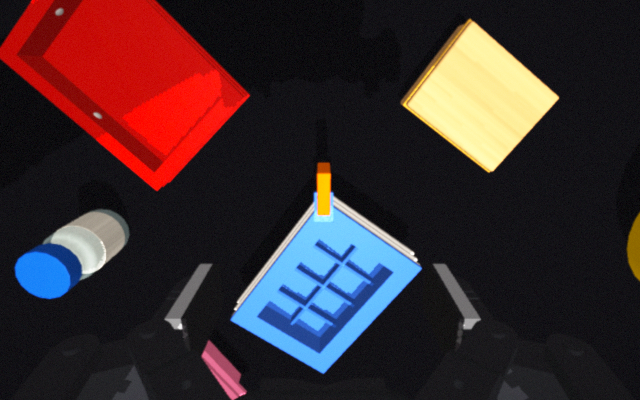

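The close view shows the tab at (323,188), centred between the fingers. The offset is about 1 mm and the angle matches. I'll descend and pinch it.

apply_moves:
  rows:
    - {"dp":[0.002,0.001,0.035],"rotation":[0,0,0]}
    - {"dp":[0.002,0.001,0.07],"rotation":[0,0,0]}
    - {"dp":[0.002,0.001,0.1],"rotation":[0,0,0]}
    - {"dp":[0.002,0.001,0.12],"rotation":[0,0,0]}
    - {"dp":[0.002,0.001,0.132],"rotation":[0,0,0]}
    - {"dp":[0.002,0.001,0.14],"rotation":[0,0,0]}
    - {"dp":[0.002,0.001,0.14],"rotation":[0,0,0]}
    - {"dp":[0.002,0.001,0.14],"rotation":[0,0,0]}
  jaw: 1

```text
time_s: 3.15
tcp_pos: [0.6482, -0.1433, 0.0524]
orientation: [2.985, 0.979, 0.002]
force: [-0.4, -0.3, 0.0]
gripper_width: 0.0857
grip_force: 0.0
```

apply_moves:
  rows:
    - {"dp":[0,0,0],"rotation":[0,0,0]}
    - {"dp":[0,0,0],"rotation":[0,0,0]}
    - {"dp":[0,0,0],"rotation":[0,0,0]}
    - {"dp":[0,0,0],"rotation":[0,0,0]}
    - {"dp":[0,0,0],"rotation":[0,0,0]}
    - {"dp":[0,0,0],"rotation":[0,0,0]}
    - {"dp":[0,0,0],"rotation":[0,0,0]}
    - {"dp":[0,0,0],"rotation":[0,0,0]}
    - {"dp":[0,0,0],"rotation":[0,0,0]}
    - {"dp":[0,0,0],"rotation":[0,0,0]}
  jaw: 0
  newtons: 60

```text
time_s: 4.15
tcp_pos: [0.6476, -0.143, 0.0514]
orientation: [-2.985, -0.979, -0.0]
force: [-1.7, 1.8, 3.4]
gripper_width: 0.0091
grip_force: 58.9
```

apply_moves:
  rows:
    - {"dp":[0,0,-0.004],"rotation":[0,0.022,0]}
    - {"dp":[0,0,-0.008],"rotation":[0,0.044,0]}
    - {"dp":[0,0,-0.012],"rotation":[0,0.065,0]}
    - {"dp":[-0.001,0,-0.016],"rotation":[0,0.085,0]}
    - {"dp":[-0.001,0,-0.02],"rotation":[0,0.105,0]}
    - {"dp":[-0.001,0,-0.022],"rotation":[0,0.115,0]}
    - {"dp":[-0.001,0,-0.022],"rotation":[0,0.115,0]}
    - {"dp":[-0.001,0,-0.022],"rotation":[0,0.115,0]}
    - {"dp":[-0.001,0,-0.022],"rotation":[0,0.115,0]}

```text
time_s: 5.05
tcp_pos: [0.6466, -0.1439, 0.073]
orientation: [-2.947, -0.967, -0.168]
force: [-1.2, -0.0, 1.9]
gripper_width: 0.0095
grip_force: 59.1
```

```bash
python3 - <<'E'
from h import *
d=snap('scene');cv2.imwrite('pics/s2.png',cv2.resize(d['color'][170:290,200:400,::-1],None,fx=4,fy=4))
print(r.state()['force'])
E
```

```text
[-0.84898704 -0.45064247  2.3780212 ]
```

View pics/s2.png

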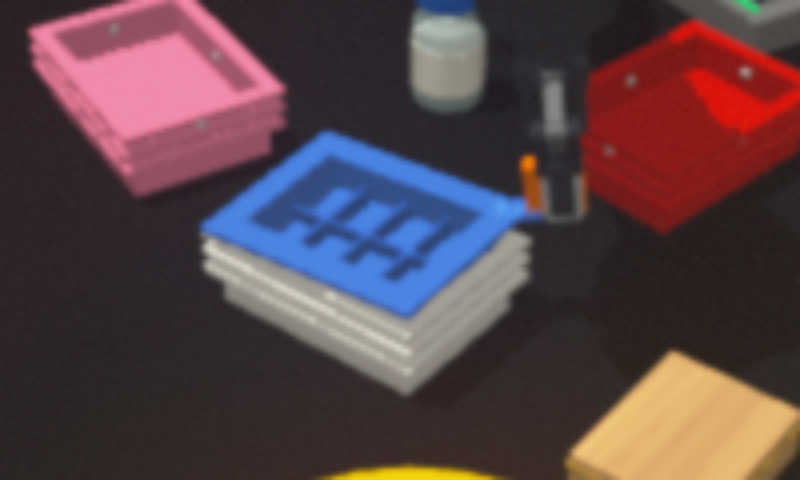

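The tab corner is up, the far corner is still resting, and the white stack hasn't moved. I'll peel slightly further, then lift slowly.

apply_moves:
  rows:
    - {"dp":[0,0,-0.003],"rotation":[0,0.015,0]}
    - {"dp":[0,0,-0.006],"rotation":[0,0.03,0]}
    - {"dp":[0,0,-0.006],"rotation":[0,0.03,0]}
    - {"dp":[0.001,0,-0.01],"rotation":[0,0.03,0]}
    - {"dp":[0.001,0,-0.014],"rotation":[0,0.03,0]}
    - {"dp":[0.002,0,-0.018],"rotation":[0,0.03,0]}
    - {"dp":[0.002,0,-0.024],"rotation":[0,0.03,0]}
    - {"dp":[0.003,0,-0.03],"rotation":[0,0.03,0]}
    - {"dp":[0.004,0,-0.04],"rotation":[0,0.03,0]}
    - {"dp":[0.006,0,-0.055],"rotation":[0,0.03,0]}
    - {"dp":[0.008,0,-0.07],"rotation":[0,0.03,0]}
    - {"dp":[0.01,0,-0.085],"rotation":[0,0.03,0]}
    - {"dp":[0.012,0,-0.1],"rotation":[0,0.03,0]}
    - {"dp":[0.014,0,-0.115],"rotation":[0,0.03,0]}
    - {"dp":[0.014,0,-0.12],"rotation":[0,0.03,0]}
    - {"dp":[0.014,0,-0.12],"rotation":[0,0.03,0]}
    - {"dp":[0.014,0,-0.12],"rotation":[0,0.03,0]}

```text
time_s: 6.8
tcp_pos: [0.6466, -0.1435, 0.1936]
orientation: [-2.935, -0.963, -0.212]
force: [0.2, 0.5, -1.2]
gripper_width: 0.0092
grip_force: 58.7
```

```bash
python3 - <<'E'
from h import *
d=snap('scene');cv2.imwrite('pics/s3.png',cv2.resize(d['color'][100:290,180:420,::-1],None,fx=3,fy=3))
s=r.state();print(s['force'],R.from_rotvec(s['orientation']).as_matrix())
E
```

```text
[ 0.16032385  0.45414791 -0.89990772] [[ 7.97477608e-01  5.92263532e-01  1.15123293e-01]
 [ 5.86024590e-01 -8.05743801e-01  8.57444295e-02]
 [ 1.43543178e-01 -9.14182179e-04 -9.89643633e-01]]
```

View pics/s3.png

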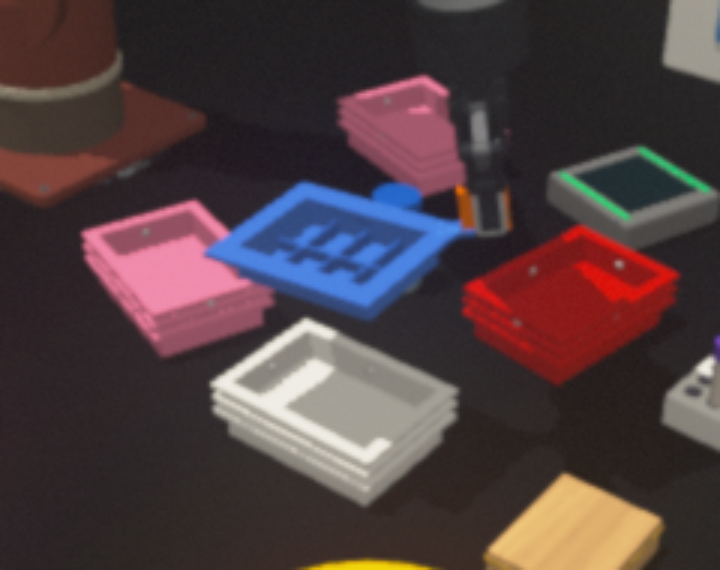

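The tray is free and level-ish, and the white stack is undisturbed. I'll level it and carry it to the reader.

apply_moves:
  rows:
    - {"dp":[0.008,-0.011,0.001],"rotation":[0,-0.02,0]}
    - {"dp":[0.021,-0.029,0.003],"rotation":[0,-0.04,0]}
    - {"dp":[0.04,-0.054,0.006],"rotation":[0,-0.06,0]}
    - {"dp":[0.059,-0.079,0.009],"rotation":[0,-0.08,0]}
    - {"dp":[0.08,-0.108,0.012],"rotation":[0,-0.1,0]}
    - {"dp":[0.101,-0.136,0.015],"rotation":[0,-0.12,0]}
    - {"dp":[0.123,-0.165,0.018],"rotation":[0,-0.145,0]}
    - {"dp":[0.144,-0.194,0.021],"rotation":[0,-0.145,0]}
    - {"dp":[0.165,-0.222,0.024],"rotation":[0,-0.145,0]}
    - {"dp":[0.186,-0.251,0.027],"rotation":[0,-0.145,0]}
    - {"dp":[0.208,-0.28,0.03],"rotation":[0,-0.145,0]}
    - {"dp":[0.226,-0.305,0.033],"rotation":[0,-0.145,0]}
    - {"dp":[0.242,-0.326,0.036],"rotation":[0,-0.145,0]}
    - {"dp":[0.256,-0.344,0.038],"rotation":[0,-0.145,0]}
    - {"dp":[0.264,-0.356,0.045],"rotation":[0,-0.145,0]}
    - {"dp":[0.263,-0.359,0.06],"rotation":[0,-0.145,0]}
    - {"dp":[0.261,-0.359,0.072],"rotation":[0,-0.145,0]}
    - {"dp":[0.261,-0.359,0.077],"rotation":[0,-0.145,0]}
    - {"dp":[0.261,-0.359,0.077],"rotation":[0,-0.145,0]}
    - {"dp":[0.261,-0.359,0.077],"rotation":[0,-0.145,0]}

```text
time_s: 8.85
tcp_pos: [0.6518, 0.304, 0.156]
orientation: [2.986, 0.977, 0.0]
force: [0.2, 0.2, -0.2]
gripper_width: 0.0091
grip_force: 58.7
```

```bash
python3 - <<'E'
from h import *
for n in('scene','top'):
    d=snap(n);P=cloud(d);cv2.imwrite(f'pics/{n}4.png',d['color'][...,::-1])
    c=cv2.cvtColor(d['color'],cv2.COLOR_RGB2HSV).astype(int);z=P[...,2]
    m=((c[...,0]>100)&(c[...,0]<125)&(c[...,1]>90)&(z>.1)&(z<.22)&(abs(P[...,0]-.56)<.12)&(abs(P[...,1]-.24)<.12)).astype(np.uint8)
    q=P[m>0];q=q[abs(q[:,2]-np.percentile(q[:,2],80))<.012]
    A=np.c_[q[:,:2],np.ones(len(q))];w=np.linalg.lstsq(A,q[:,2],rcond=None)[0]
    print(n,len(q),cv2.minAreaRect((q[:,:2]*1000).astype(np.float32)),np.median(q[:,2]),'slope',w[:2])
E
```

```text
scene 720 ((560.7408447265625, 234.44146728515625), (116.62113952636719, 153.91647338867188), 88.64276885986328) 0.1596213770382427 slope [ 0.00671935 -0.02143656]
top 1684 ((566.5991821289062, 239.99656677246094), (158.5557403564453, 116.38627624511719), 0.6267077326774597) 0.15733993105759614 slope [-0.00251431 -0.00599898]
```

View pics/scene4.png

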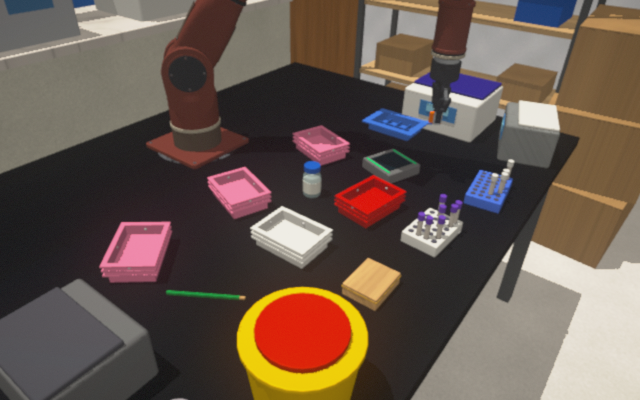

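The tray at (395,123) is held level over the reader at (390,165), about 10 cm above the glass. It is centred within a few mm, and everything else is in place.

apply_moves:
  rows:
    - {"dp":[0,0,0],"rotation":[0,0,0]}
    - {"dp":[0,0,0],"rotation":[0,0,0]}
    - {"dp":[0,0,0],"rotation":[0,0,0]}
    - {"dp":[0,0,0],"rotation":[0,0,0]}
    - {"dp":[0,0,0],"rotation":[0,0,0]}

```text
time_s: 9.45
tcp_pos: [0.6514, 0.3052, 0.1557]
orientation: [2.985, 0.979, -0.0]
force: [0.4, -0.0, -0.2]
gripper_width: 0.0091
grip_force: 58.7
```

```bash
python3 -c "
from station import order
print(order.close_job())"
```

```text
the job is handed in; nothing more can be done
None
```

I peeled the blue tray loose by its tab and handed the job in with the gripper holding it level, centred within a few mm and about 10 cm above the reader's glass; the white stack and everything else looked undisturbed, but no verdict came back.

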